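# Turn the engraved coaster over at the edge of the riser

## Robot

A 6-joint arm with a two-finger parallel gripper is mounted at the origin on a cart in front of the work surface, level with it; the furniture and walls round the work are solid. World frame = base frame: x ahead of the robot, y to its left, z up, the work surface at z = 0. Lengths are in m, angles in rad, forces in N, time in s.
With the tool pointing down it reaches from about 0.4 to 0.825 m from the base axis. Payload 7 kg.
Tool frame: the origin (TCP) lies between the finger pads; the fingertips stand 17 mm ahead of it and the grasp point (between the pads) lies 2 mm behind it; x points along the fingers, z is the direction in which the jaws open and shut, and the axes are right-handed (so a half turn about x gives the same grasp; the last joint's range is limited). The gripper opens to 88 mm and grips with 3 to 60 N. Pads are 19 mm wide; open, the fingers measure 130 mm over their backs; the gripper's body (78 mm by 193 mm) begins 47 mm behind the grasp point.
Start: joints at [-0.915, 0.359, 0.012, 0, -1.224, -0.288], TCP at [0.243, -0.63, 0.244] pointing down, gripper open.
Joint ranges: [-3.07, 3.07], [-1.43, 2.12], [-1.02, 1.25], [-3.03, 1.67], [-3.05, -0], [-3.03, 3.03]. Speed limits (rad/s): [2.39, 2.39, 3.01, 3.14, 3.14, 3.14].

## Interface

Orientations are given as [roll, pitch, yaw] about the fixed x, y, z axes, in that order (R = Rz(yaw) Ry(pitch) Rx(roll)).
In Python, from station import * gives the robot as it stands.
- The arm moves only by the tool step_arm, never from a script. Its argument "deltas" is a list of rows, each a list of 5 numbers: the shift along the tool's x, y, z in cm, then the turn about the tool's x in degrees, then the closure, from 0 (fully open) to 1 (shut). In form: [[dx, dy, dz, roll, fingers], ...]. A call has exactly 10 rows; each row is the pose to reach, as a shift and turn from the pose commanded when the call began, along the tool's axes at that moment; what a row does not reach only later rows make up. A row lasts 1/12 s, in which the tool goes at most 41.7 mm and 7.16 degrees, less where a joint would pass 70% of its speed; a pose out of reach is approached as far as the arm can. A call with a gripper value outside its range is refused whole. The fingers move at their own pace and stop on an object; "squeeze" is the grip in N (left out, the last holds). Time passes only in rows, so rows that repeat a pose let the fingers close, or fill a call up. It gives the time, the measured TCP pose, the force and the opening at its end, in the units of the state.
- get_state(): the state, without advancing time (a new reading comes with each control period).
- grab_frame(name): name is "scene" or "top"; returns a dict with "pixels" (420x560x3 uint8, red, green, blue), "range_z" (420x560 float32, m along the optical axis (not along the pixel's ray), 0 where there is no reading), "fx", "fy", "cx", "cy" (pixels), "k1" (the pictures are not rectified: a ray, as slopes to the right and down, at radius r is drawn at 1 + k1 r^2 times it, then the intrinsics apply), "view" (4x4, takes a point from world to camera coordinates). Camera axes: x right, y down, z forward; pixel columns grow to the right and rows downward; lengths in m; the calibration is good to about 2 mm. A picture is of the moment at which its call begins.
- job_done(): hands the job in, once; it reports no verdict.
Trained networks look in the newest picture that a camera, given by its name, has taken for a name from the list of things; names that differ only in an ending like _2 or _b are one class to them, and where a whole thing is asked for, a point or a joint stands for the part that bears it (a point fixed in the world has none). Each returns a list of dicts, best first, with "conf" (0 to 1); they miss things now and then, are a little off and sometimes report something else, mostly with a low value. They report only what shows in the picture. A call takes as long as a camera call. They do not tell look-alikes from the thing itself.
- boxes_of(thing, camera): "extent" ([left, top, right, bottom] in pixels, round what is visible of it).
- masks_of(thing, camera): "mask" (420x560 bool, what is visible of it) and "extent" ([left, top, right, bottom] in pixels, round what is visible of it).
The state is a dict: "t": time; "q": joint angles; "qd": joint speeds; "joint_efforts": joint torques, N m; "eef_pos": TCP position; "ee_rot": TCP orientation; "force": force on the tool from outside, world axes, zero at the start; "moment": the same for the moment, N m; "width": finger opening in m.
Only numpy, scipy, OpenCV 4.12 (cv2) and the standard library are available. Lean on these libraries where they do the work, as an engineer would, in place of code of your own. Each camera call takes 0.05 s, during which the arm holds its last target.

## Task

On the riser lie two coasters: turn over the one that still shows its pale engraved face, so that it ends lying flat on the riser with its dark back up, ready for its backing pad. It is too wide to grip flat on the wood: first slide it partly out over an edge of the riser so that its rim sticks out, then get under the rim and flip it. Leave the other coaster, which is already turned, where it lies, and do not disturb the tape roll.

Things in the scene. Friction and masses are not known exactly. Their poses are not given: they have to be found in the camera images.
- coaster: The one to turn: loose birch disc 100 mm across, 5 mm thick, 30 g, pale engraved face, plain dark back. Origin at the centre of the back, z out of the engraved face: up at the start, down at the end (origin then on top, 85 mm above the bench). Dry friction, about 0.6: raised by its rim from below it tips about its far rim without sliding away, and past upright falls over onto its face.
- turned_coaster: A second, equal coaster on the riser (100 mm across, 5 mm thick, loose) that has already been turned: dark back up, its z axis down, origin at the centre of its upper side. Leave it alone. One coaster lies nearer the robot and one farther from it, either way round, their centres about 140 mm apart.
- riser: Fixed bench riser: plain flat plywood board 280 mm deep (its x), 260 mm wide (its y), 18 mm thick, top 80 mm above the bench, on runners set back 10 mm under its sides. Origin at the centre of its underside on the bench; x points away from the robot, y left: right edge at y = -130 mm, front edge at x = -140 mm. No lip or stop. The bench is clear for 0.15 m right of the right edge.
- masking_tape: Roll of masking tape, about 97 mm across, 25 mm high, lying on the bench right of the riser; origin at the centre of its underside. Bystander.
Not all that is in view belongs to the job. What is shaped like the coaster but blue or orange is not meant.

How it is judged:
By the outcome, as a careful person would: the job done as asked, in the order asked, and still so for the second after the job is handed in, with the robot touching nothing.
It also fails if it takes over 50 s, if anything falls off the work surface, if the arm or the gripper's body presses on something with over 40 N, if the wrist force passes 120 N, or if a joint passes its speed limit or range.

## Working session

There is one attempt and no reset: what is moved stays moved. The work goes in short steps, Python scripts to look and compute and a tool call to move; the robot and the scene stay as the last step left them, time stands still between calls to the robot, and variables do not carry over. Pictures are saved under pics/ and viewed, and the job is handed in when it is done.

Besides the shell and the picture viewer there is one more tool, called after "Call:" by a JSON object that holds its "fn" and its "kwargs", one argument or row to a line. step_arm: Moves the arm, as the interface text tells. Its arguments: {"type":"object","properties":{"deltas":{"type":"array"},"squeeze":{"type":"number"}},"required":["deltas"]}

```bash
mkdir -p pics; ls
python3 - <<'E'
from station import *
import cv2
print(get_state())
for n in("scene","top"):
    f=grab_frame(n); cv2.imwrite(f"pics/{n}0.png",f["pixels"][:,:,::-1])
    print(n,f["fx"],f["fy"],f["cx"],f["cy"],f["k1"],f["view"])
    for th in("coaster","turned_coaster","riser","masking_tape"):
        print(th,[(round(b["conf"],2),[round(float(x)) for x in b["extent"]]) for b in boxes_of(th,n)])
E
```

```text
pics
{'t': 0.0, 'q': array([-9.14911278e-01,  3.59401580e-01,  1.10607603e-02, -3.54577827e-04,
       -1.22412510e+00, -2.88079509e-01]), 'qd': array([-9.48772316e-04,  2.47157861e-05,  1.77248460e-03,  3.42773788e-05,
        1.29498194e-03,  8.86444416e-04]), 'joint_efforts': array([ 3.63186173e-04, -5.82717276e+01,  2.93063056e+01,  6.99750915e+00,
        7.07254512e-03, -1.53140181e-04]), 'eef_pos': array([ 0.24250249, -0.6294302 ,  0.24261321]), 'ee_rot': array([0.09105302, 1.56909377, 2.02953413]), 'force': array([ 0.2924713 , -0.18028738, -0.25815025]), 'moment': array([-0.02707445, -0.01068276, -0.0385904 ]), 'width': 0.08770690000357224}
scene 543.9824943600536 543.9824943600536 274.80073562712306 215.9683354327622 -0.17942803398072063 [[-0.7208248  -0.69270064 -0.02402977  0.24681836]
 [-0.30288413  0.34598635 -0.888006    0.28047853]
 [ 0.6234363  -0.63281851 -0.45920357  0.91797295]
 [ 0.          0.          0.          1.        ]]
coaster [(0.83, [142, 280, 181, 311]), (0.71, [227, 297, 273, 330]), (0.56, [216, 225, 258, 245])]
turned_coaster [(0.68, [203, 196, 240, 215])]
riser [(0.75, [159, 184, 311, 293])]
masking_tape []
top 401.93960550764064 401.93960550764064 283.8155797673062 210.70655029668745 -0.00362941465061886 [[ 0.01332008 -0.99980317  0.01470347 -0.17086311]
 [-0.99798764 -0.0142047  -0.06179722  0.4810181 ]
 [ 0.06199391 -0.01385074 -0.99798042  1.13514496]
 [ 0.          0.          0.          1.        ]]
coaster [(0.89, [186, 240, 223, 273]), (0.88, [221, 185, 256, 221]), (0.76, [309, 245, 345, 278]), (0.61, [159, 171, 197, 205])]
turned_coaster [(0.67, [247, 134, 282, 173])]
riser [(0.74, [199, 125, 311, 238])]
masking_tape [(0.81, [361, 201, 400, 233])]
```

View pics/scene0.png

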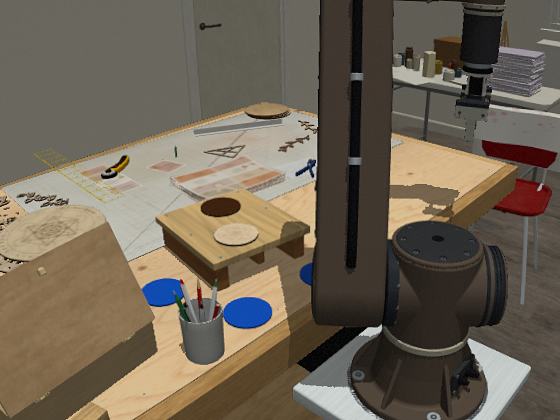

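View pics/top0.png

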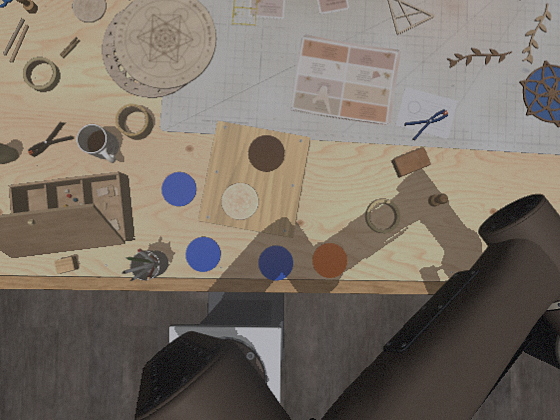

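```bash
cat > h.py <<'E'
from station import *
import numpy as np, cv2
def und(f,uv):
    uv=np.atleast_2d(np.asarray(uv,float)); d=(uv-[f["cx"],f["cy"]])/[f["fx"],f["fy"]]
    s=d.copy()
    for _ in range(20):
        r2=(s**2).sum(1,keepdims=True); s=d/(1+f["k1"]*r2)
    return s
def onplane(f,uv,z):
    s=und(f,uv); V=np.array(f["view"]); R=V[:3,:3]; t=V[:3,3]; c=-R.T@t
    d=np.c_[s,np.ones(len(s))]@R
    return c+d*((z-c[2])/d[:,2])[:,None]
def proj(f,P):
    P=np.atleast_2d(P); V=np.array(f["view"]); c=P@V[:3,:3].T+V[:3,3]; s=c[:,:2]/c[:,2:]
    r2=(s**2).sum(1,keepdims=True); s=s*(1+f["k1"]*r2); return s*[f["fx"],f["fy"]]+[f["cx"],f["cy"]]
def circ(f,m,z):
    cs,_=cv2.findContours(m.astype(np.uint8),cv2.RETR_EXTERNAL,cv2.CHAIN_APPROX_NONE)
    c=max(cs,key=cv2.contourArea)[:,0,:]
    P=onplane(f,c,z)[:,:2]
    A=np.c_[2*P,np.ones(len(P))]; s=np.linalg.lstsq(A,(P**2).sum(1),rcond=None)[0]
    return s[:2],np.sqrt(s[2]+s[0]**2+s[1]**2)
E
python3 - <<'E'
from h import *
f=grab_frame("scene"); im=f["pixels"][:,:,::-1]
cv2.imwrite("pics/z1.png",cv2.resize(im[0:150,430:560],None,fx=4,fy=4,interpolation=cv2.INTER_CUBIC))
for n in("top","scene"):
    f=grab_frame(n)
    for th,z in(("coaster",.085),("turned_coaster",.085),("masking_tape",.025)):
        for b in masks_of(th,n):
            c,r=circ(f,b["mask"],z); px=f["pixels"][b["mask"]].mean(0)
            print(n,th,round(b["conf"],2),c.round(4),round(r,4),px.round())
    for b in masks_of("riser",n)[:1]:
        cs,_=cv2.findContours(b["mask"].astype(np.uint8),cv2.RETR_EXTERNAL,cv2.CHAIN_APPROX_NONE)
        c=max(cs,key=cv2.contourArea)[:,0,:]
        if n=="top":
            P=onplane(f,c,.08)[:,:2]; (cx,s,a)=cv2.minAreaRect(P.astype(np.float32)); print("riser",cx,s,a, cv2.boxPoints((cx,s,a)))
f=grab_frame("top"); im=f["pixels"][:,:,::-1]
cv2.imwrite("pics/z2.png",cv2.resize(im[110:290,180:420],None,fx=3.3,fy=3.3,interpolation=cv2.INTER_CUBIC))
E
```

```text
top coaster 0.96 [ 0.5047 -0.0423] 0.0477 [176. 165. 146.]
top coaster 0.8 [ 0.3411 -0.1417] 0.0452 [54. 61. 96.]
top coaster 0.77 [0.5348 0.122 ] 0.0445 [ 73.  89. 152.]
top coaster 0.72 [0.3613 0.0531] 0.0457 [ 70.  88. 152.]
top coaster 0.66 [ 0.3485 -0.2861] 0.0454 [118.  73.  48.]
top turned_coaster 0.78 [ 0.6367 -0.1123] 0.0492 [86. 70. 58.]
top masking_tape 0.65 [ 0.4729 -0.4451] 0.0478 [106.  97.  78.]
top masking_tape 0.58 [ 0.5093 -0.0373] 0.0513 [175. 165. 145.]
riser (0.5670936703681946, -0.08048444986343384) (0.2628220021724701, 0.2818485200405121) 80.22871398925781 [[ 0.40591127 -0.18607204]
 [ 0.68367106 -0.23390613]
 [ 0.7282761   0.02510314]
 [ 0.45051628  0.07293724]]
scene coaster 0.88 [0.4403 0.2073] 0.0425 [ 22.  76. 170.]
scene coaster 0.66 [ 0.272 -0.03 ] 0.0271 [16. 42. 93.]
scene coaster 0.6 [ 0.5013 -0.0407] 0.052 [191. 170. 138.]
scene coaster 0.56 [0.2738 0.1399] 0.0452 [ 24.  76. 170.]
scene coaster 0.22 [ 0.522 -0.039] 0.1661 [143. 118.  77.]
```

View pics/z1.png

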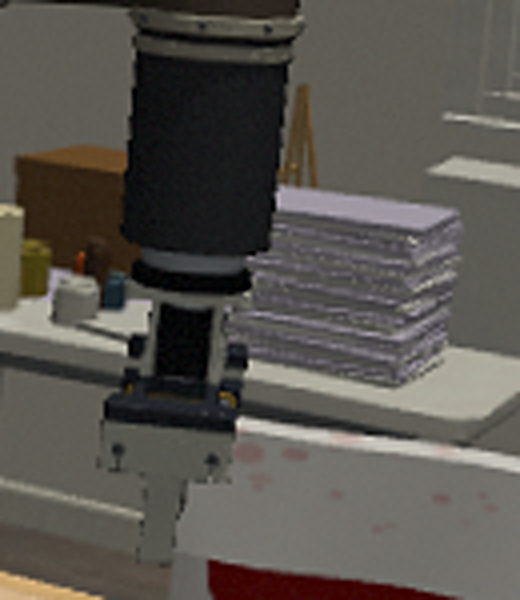

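View pics/z2.png

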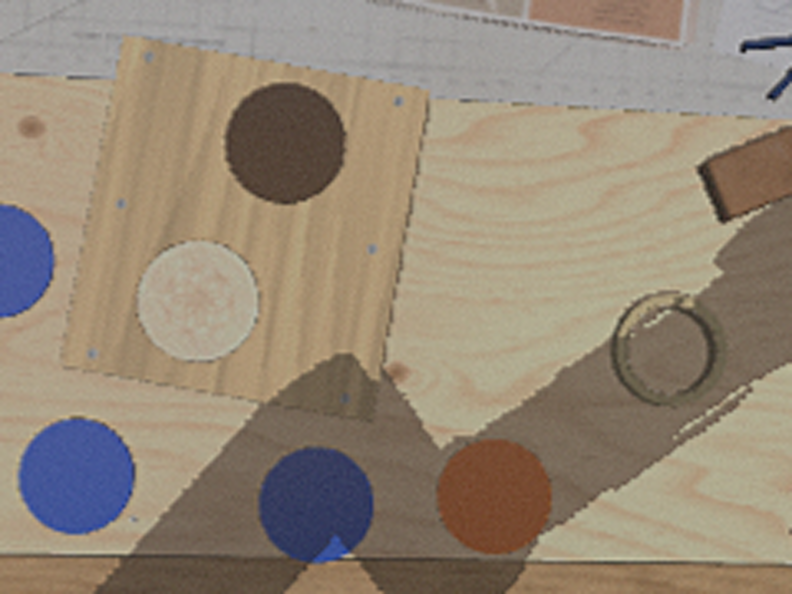

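```bash
cat >> h.py <<'E'
from scipy.spatial.transform import Rotation as Ro
YAW=np.arctan2(-.0478,.2778); C=np.array([.5671,-.0805])
ex=np.array([np.cos(YAW),np.sin(YAW)]); ey=np.array([-np.sin(YAW),np.cos(YAW)])
def r2w(x,y): return C+x*ex+y*ey
def w2r(p): d=np.asarray(p)[:2]-C; return np.array([d@ex,d@ey])
def st():
    s=get_state(); R=Ro.from_euler("xyz",s["ee_rot"]).as_matrix(); return s,R
def delta(R,p,target): return (R.T@(np.asarray(target)-p)*100).round(2)
def rollto(R,zdir):
    z=R.T@np.array([zdir[0],zdir[1],0]); a=np.degrees(np.arctan2(-z[1],z[2])); return a
E
python3 - <<'E'
from h import *
s,R=st(); p=s["eef_pos"]; print(s["t"],R.round(3),np.degrees(YAW))
for sg in(1,-1): print("roll",rollto(R,sg*ex))
print("coaster r",w2r([.5047,-.0423]),w2r([.5013,-.0407]),"dark",w2r([.6367,-.1123]),"tape",w2r([.4729,-.4451]))
t=r2w(-.068,.090); print(t); print(delta(R,p,[*t,.13]))
E
```

```text
1.1 [[ 0.    -0.933 -0.36 ]
 [ 0.    -0.36   0.933]
 [-1.    -0.     0.   ]] -9.763067151328968
roll 120.83547010912113
roll -59.16452989087888
coaster r [-0.06797402  0.02706533] [-0.0715961   0.02806561] dark [ 0.07398447 -0.01953708] tape [-0.03100896 -0.37529354]
[0.5153465  0.01972762]
[ 11.36 -48.8   50.81]
```

Call:
{"fn": "step_arm", "kwargs": {
  "deltas": [
    [0,-4,4.16,-6,0.32],
    [0,-8,8.33,-12,0.32],
    [0,-12,12.5,-18,0.32],
    [0,-15,15.6,-24,0.32],
    [0,-18,18.7,-30,0.32],
    [0,-21,21.9,-36,0.32],
    [0,-24,25,-42,0.32],
    [0,-27,28.1,-48,0.32],
    [0,-30,31.2,-54,0.32],
    [0,-32,33.3,-59.2,0.32]
  ],
  "squeeze": 10
}}

```text
t: 1.93
eef_pos: [0.4044, -0.2438, 0.244]
ee_rot: [3.141, 1.57, -0.165]
force: [1.3, 0.2, -0.3]
width: 0.0598
```

Run:
```python
from h import *
s,R=st(); p=s["eef_pos"]; print(s["t"],p,s["width"],s["q"].round(2),"rem",rollto(R,-ex))
t=r2w(-.068,.090); print(delta(R,p,[*t,.13])); print(R.round(3))
```

```text
1.9333 [ 0.40436733 -0.24382946  0.24400364] 0.05980093605860561 [-0.12  0.02 -0.42  0.   -1.13 -0.04] rem 0.3373790803424527
[ 11.41 -27.82  -6.62]
[[ 0.001 -0.164 -0.986]
 [-0.    -0.986  0.164]
 [-1.     0.    -0.001]]
```

Call:
{"fn": "step_arm", "kwargs": {
  "deltas": [
    [0,-3.5,-1,0,0.32],
    [0,-7,-2,0,0.32],
    [0,-10.5,-3,0,0.32],
    [0,-14,-4,0,0.32],
    [0,-17.5,-4.8,0,0.32],
    [2,-20.5,-5.6,0,0.32],
    [5,-23.6,-5.6,0,0.32],
    [8,-23.6,-5.6,0,0.32],
    [11.0,-23.6,-5.6,0,0.32],
    [11.0,-23.6,-5.6,0,0.32]
  ]
}}

```text
t: 2.77
eef_pos: [0.4957, -0.0225, 0.1286]
ee_rot: [0.349, 1.562, -2.962]
force: [-0.6, -1.0, -0.4]
width: 0.0599
```

Run:
```python
from h import *
f=grab_frame("top"); f=grab_frame("scene"); im=f["pixels"][:,:,::-1]
cv2.imwrite("pics/a1.png",cv2.resize(im[130:300,120:350],None,fx=3.4,fy=3.4,interpolation=cv2.INTER_CUBIC))
s,R=st(); p=s["eef_pos"]; print(s["t"],p,s["width"],w2r(p),"rem",rollto(R,-ex))
t=r2w(-.068,.090); print(delta(R,p,[*t,.0995]))
```

```text
2.8667 [ 0.49891758 -0.02276725  0.13365584] 0.05955549946632571 [-0.07698495  0.04533464] rem 0.06669330103905206
[ 3.41 -4.47 -0.91]
```

View pics/a1.png

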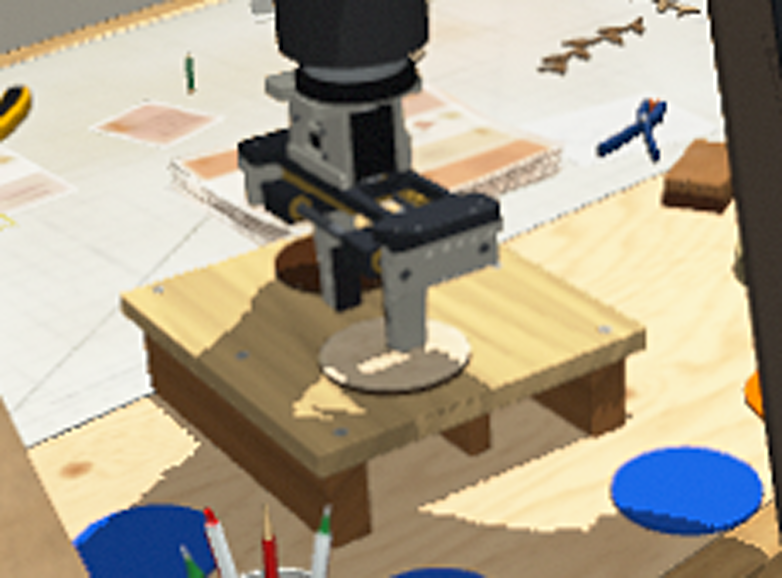

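Call:
{"fn": "step_arm", "kwargs": {
  "deltas": [
    [0,-2,-0.5,0,0.32],
    [0,-4.5,-0.9,0,0.32],
    [0,-4.5,-0.9,0,0.32],
    [0,-4.5,-0.9,0,0.32],
    [1,-4.5,-0.9,0,0.32],
    [2,-4.5,-0.9,0,0.32],
    [2.8,-4.5,-0.9,0,0.32],
    [3.0,-4.5,-0.9,0,0.32],
    [3.0,-4.5,-0.9,0,0.32],
    [3.0,-4.5,-0.9,0,0.32]
  ]
}}

```text
t: 3.7
eef_pos: [0.5154, 0.0199, 0.1033]
ee_rot: [0.746, 1.57, -2.566]
force: [0.8, 0.7, 0.6]
width: 0.0595
```

Run:
```python
from h import *
s,R=st(); p=s["eef_pos"]; print(s["t"],p,s["width"],w2r(p),"rem",rollto(R,-ex),s["force"])
print(delta(R,p,[*r2w(-.069,w2r(p)[1]),.0993]))
```

```text
3.7 [0.51544828 0.01991902 0.10328398] 0.05952951572595686 [-0.06793215  0.09020589] rem 0.021832391679256172 [0.79357467 0.6605686  0.57375614]
[ 0.4  -0.    0.11]
```

Call:
{"fn": "step_arm", "kwargs": {
  "deltas": [
    [0.4,0,0.1,0,0.32],
    [0.4,0.7,0.1,0,0.32],
    [0.4,1.4,0.1,0,0.32],
    [0.4,2.5,0.1,0,0.32],
    [0.4,3.8,0.1,0,0.32],
    [0.4,5.1,0.1,0,0.32],
    [0.4,6.4,0.1,0,0.32],
    [0.4,7.7,0.1,0,0.32],
    [0.4,8.6,0.1,0,0.32],
    [0.4,9.2,0.1,0,0.32]
  ]
}}

```text
t: 4.53
eef_pos: [0.4987, -0.0718, 0.0996]
ee_rot: [-2.967, 1.571, 0.004]
force: [0.0, 0.3, 0.0]
width: 0.0595
```

```bash
cat > look.py <<'E'
from h import *
import sys
n=sys.argv[1]
f=grab_frame("top"); im=f["pixels"][:,:,::-1]
a=cv2.resize(im[110:290,180:380],None,fx=2.2,fy=2.2,interpolation=cv2.INTER_CUBIC)
for b in masks_of("coaster","top"):
    c,r=circ(f,b["mask"],.085); px=f["pixels"][b["mask"]].mean(0)
    if b["extent"][1]<235: print("coaster?",round(b["conf"],2),w2r(c).round(4),round(r,4),px.round())
for b in masks_of("turned_coaster","top")[:2]:
    c,r=circ(f,b["mask"],.085); print("dark?",round(b["conf"],2),w2r(c).round(4),round(r,4),f["pixels"][b["mask"]].mean(0).round())
f=grab_frame("scene"); im=f["pixels"][:,:,::-1]
b=cv2.resize(im[150:300,150:330],None,fx=2.64,fy=2.64,interpolation=cv2.INTER_CUBIC)[:396]
cv2.imwrite(f"pics/{n}.png",np.hstack([a[:396,:380],b[:396,:420]]))
s,R=st(); p=s["eef_pos"]; print(s["t"],p.round(4),s["width"].round(4),w2r(p).round(4),"rem",rollto(R,-ex).round(2),s["force"].round(2))
E
python3 look.py b1
```

```text
coaster? 0.7 [-0.0687 -0.0634] 0.0429 [168. 157. 139.]
dark? 0.8 [ 0.0784 -0.0213] 0.0441 [78. 65. 55.]
dark? 0.3 [-0.0379 -0.3595] 0.0447 [151. 137. 109.]Traceback (most recent call last):
  File "look.py", line 14, in <module>
    s,R=st(); p=s["eef_pos"]; print(s["t"],p.round(4),s["width"].round(4),w2r(p).round(4),"rem",rollto(R,-ex).round(2),s["force"].round(2))
                                                      ^^^^^^^^^^^^^^^^
AttributeError: 'float' object has no attribute 'round'
```

View pics/b1.png

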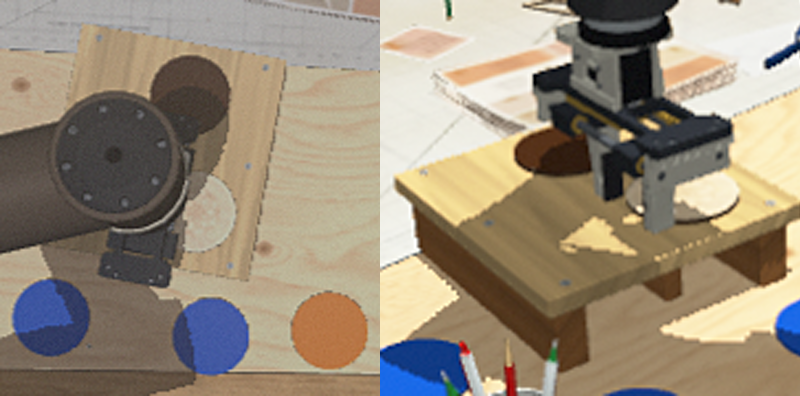

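Call:
{"fn": "step_arm", "kwargs": {
  "deltas": [
    [0,0.7,0,0,0.32],
    [0,1.5,0,0,0.32],
    [0,2.4,0,0,0.32],
    [0,3.3,0,0,0.32],
    [0,4.2,0,0,0.32],
    [0,4.9,0,0,0.32],
    [0,5.4,0,0,0.32],
    [0,5.7,0,0,0.32],
    [0,5.9,0,0,0.32],
    [0,5.9,0,0,0.32]
  ]
}}

```text
t: 5.57
eef_pos: [0.489, -0.1287, 0.0995]
ee_rot: [0.409, 1.571, -2.903]
force: [1.2, 0.0, -0.9]
width: 0.0598
```

Call:
{"fn": "step_arm", "kwargs": {
  "deltas": [
    [0,-0.5,0,0,0.32],
    [0,-1.0,0,0,0.25],
    [-2,-1,0,0,0.15],
    [-4,-1,0,0,0],
    [-4,-3.0,0,0,0],
    [-4,-5.0,0,0,0],
    [-4,-7,0,0,0],
    [-4,-7,0,0,0],
    [-4,-7,0,0,0],
    [-4,-7,0,0,0]
  ]
}}

```text
t: 6.4
eef_pos: [0.5008, -0.0589, 0.1395]
ee_rot: [0.382, 1.57, -2.928]
force: [-0.7, -0.0, 0.9]
width: 0.0875
```

```bash
sed -i 's/s\["width"\].round(4)/round(s["width"],4)/' look.py; python3 look.py b2
```

```text
coaster? 0.92 [-0.0673 -0.1106] 0.0485 [186. 175. 154.]
dark? 0.73 [ 0.0779 -0.0219] 0.0423 [75. 63. 54.]
6.6 [ 0.5007 -0.0598  0.1395] 0.0876 [-0.0689  0.0091] rem 0.0 [-0.31 -0.11 -0.4 ]
```

View pics/b2.png

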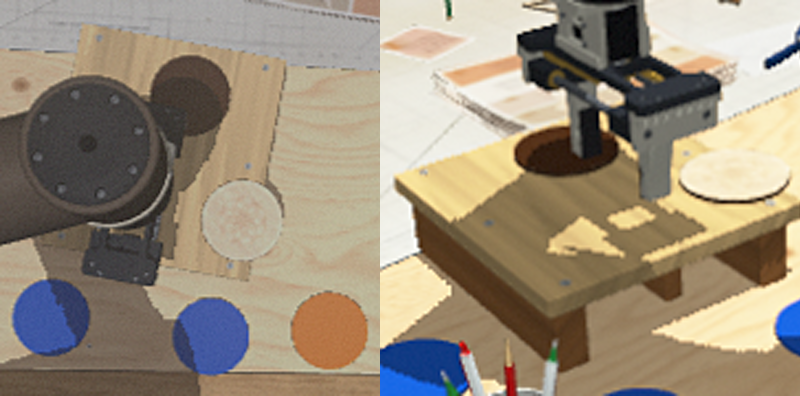

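Call:
{"fn": "step_arm", "kwargs": {
  "deltas": [
    [0,2.5,-0.1,0,0],
    [0,5,-0.1,0,0],
    [0,7.5,-0.1,0,0],
    [0,10,-0.1,0,0],
    [0,12.5,-0.1,0,0],
    [0,15,-0.1,0,0],
    [0,16.2,-0.1,0,0],
    [1.5,16.2,-0.1,0,0],
    [3,16.2,-0.1,0,0],
    [3,16.2,-0.1,0,0]
  ]
}}

```text
t: 7.43
eef_pos: [0.4726, -0.2195, 0.1071]
ee_rot: [-0.072, 1.567, 2.898]
force: [-0.5, 0.4, -0.4]
width: 0.0877
```

```bash
python3 look.py b3
```

```text
coaster? 0.45 [-0.1105 -0.1053] 0.0088 [166. 157. 140.]
dark? 0.87 [ 0.0729 -0.0198] 0.0467 [81. 65. 55.]
7.6333 [ 0.4751 -0.2192  0.1103] 0.088 [-0.0672 -0.1523] rem 0.06 [0.49 0.17 0.37]
```

View pics/b3.png

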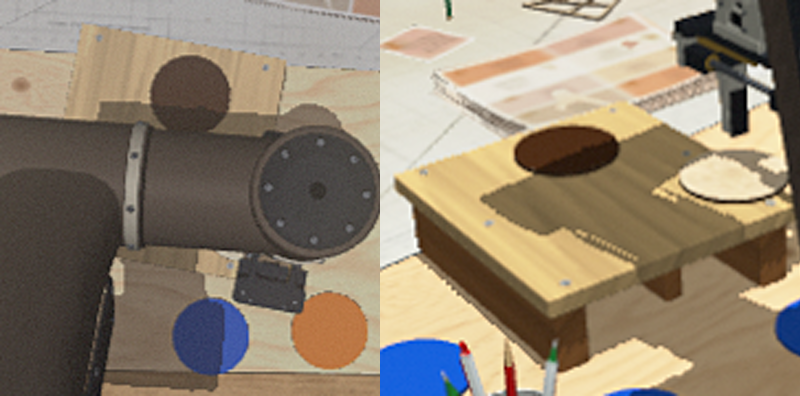

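Call:
{"fn": "step_arm", "kwargs": {
  "deltas": [
    [0.6,0,0,0,0],
    [1.1,0,0,0,0],
    [1.1,0,0,0,0],
    [1.1,-0.4,0,0,0],
    [1.1,-0.7,0,0,0],
    [1.1,-1.0,0,0,0],
    [1.1,-1.0,0,0,0],
    [1.1,-1.0,0,0,0.1],
    [1.1,-1.0,0,0,0.1],
    [1.1,-1.0,0,0,0.1]
  ],
  "squeeze": 4
}}

```text
t: 8.47
eef_pos: [0.4764, -0.2093, 0.0987]
ee_rot: [-2.934, 1.571, 0.038]
force: [0.7, 0.4, 0.3]
width: 0.0856
```

```bash
python3 look.py b4
```

```text
dark? 0.62 [ 0.0734 -0.0199] 0.0484 [81. 65. 55.]
8.6667 [ 0.4763 -0.2094  0.0987] 0.0853 [-0.0676 -0.1425] rem 0.03 [0.11 0.48 0.61]
```

View pics/b4.png

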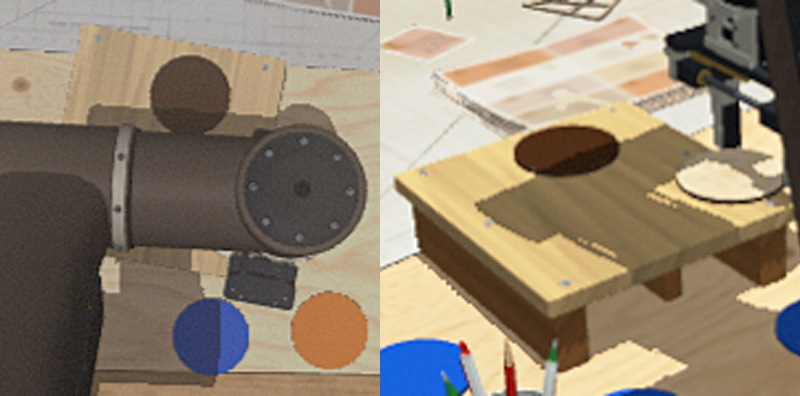

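Call:
{"fn": "step_arm", "kwargs": {
  "deltas": [
    [-0.2,0,0,0,0.1],
    [-0.5,0,0,0,0.1],
    [-0.8,0,0,0,0.1],
    [-1.1,-0.1,0,0,0.1],
    [-1.4,-0.1,0,0,0.1],
    [-1.7,-0.2,0,0,0.1],
    [-2.0,-0.3,0,0,0.1],
    [-2.3,-0.4,0,0,0.1],
    [-2.6,-0.5,0,0,0.1],
    [-2.8,-0.5,0,0,0.1]
  ]
}}

```text
t: 9.5
eef_pos: [0.4772, -0.2043, 0.127]
ee_rot: [-3.063, 1.57, -0.091]
force: [0.1, 0.4, -0.2]
width: 0.0854
```

```bash
python3 look.py b5
```

```text
dark? 0.83 [ 0.0756 -0.019 ] 0.0481 [82. 67. 57.]
9.7 [ 0.4771 -0.2044  0.1266] 0.085 [-0.0677 -0.1374] rem 0.04 [-0.55  0.42 -0.46]
```

View pics/b5.png

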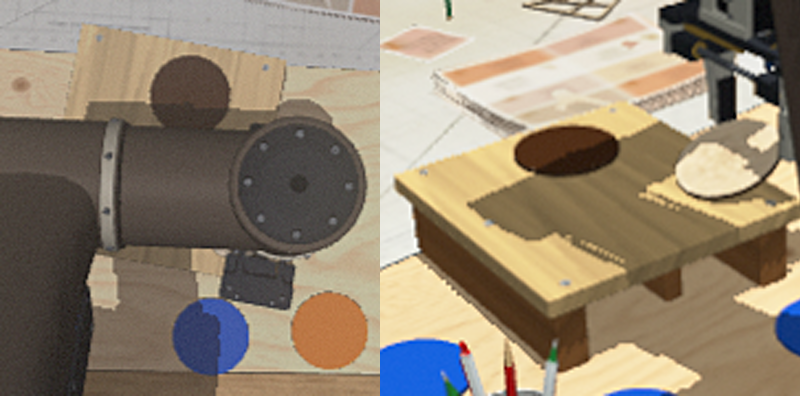

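Call:
{"fn": "step_arm", "kwargs": {
  "deltas": [
    [-0.4,-0.2,0,0,0.1],
    [-0.8,-0.4,0,0,0.1],
    [-1.2,-0.65,0,0,0.1],
    [-1.6,-0.9,0,0,0.1],
    [-2.0,-1.25,0,0,0.1],
    [-2.4,-1.6,0,0,0.1],
    [-2.8,-2.0,0,0,0.1],
    [-3.2,-2.4,0,0,0.1],
    [-3.5,-2.8,0,0,0.1],
    [-3.8,-3.25,0,0,0.1]
  ]
}}

```text
t: 10.53
eef_pos: [0.4827, -0.172, 0.1649]
ee_rot: [-2.903, 1.571, 0.069]
force: [-0.0, 0.5, 0.4]
width: 0.0826
```

```bash
python3 look.py b6
```

```text
coaster? 0.57 [-0.0367 -0.3613] 0.0457 [159. 145. 116.]
dark? 0.67 [ 0.0807 -0.0166] 0.0428 [82. 66. 57.]
10.7333 [ 0.4827 -0.1723  0.1647] 0.0822 [-0.0676 -0.1047] rem 0.07 [-0.32 -0.41  0.49]
```

View pics/b6.png

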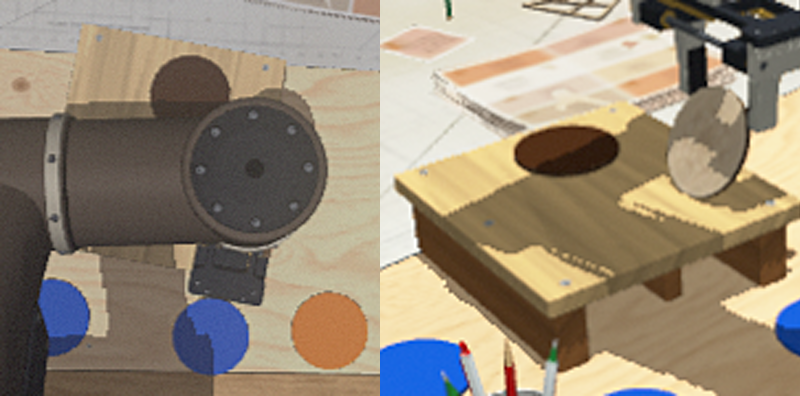

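Call:
{"fn": "step_arm", "kwargs": {
  "deltas": [
    [-0.3,-0.5,0,0,0.14],
    [-0.5,-1.0,0,0,0.14],
    [-0.7,-1.5,0,0,0.14],
    [-0.8,-2.0,0,0,0.14],
    [-0.9,-2.5,0,0,0.14],
    [-1.0,-3.0,0,0,0.14],
    [-1.0,-3.5,0,0,0.14],
    [-0.9,-4.0,0,0,0.14],
    [-0.8,-4.5,0,0,0.14],
    [-0.7,-5.0,0,0,0.14]
  ]
}}

```text
t: 11.57
eef_pos: [0.491, -0.1226, 0.1713]
ee_rot: [0.122, 1.571, 3.094]
force: [-0.1, -0.1, -0.8]
width: 0.0818
```

```bash
python3 look.py b7
```

```text
dark? 0.9 [ 0.0896 -0.0201] 0.0333 [84. 68. 59.]
11.7667 [ 0.491  -0.123   0.1714] 0.081 [-0.0678 -0.0548] rem 0.06 [-0.73  0.33 -0.66]
```

View pics/b7.png

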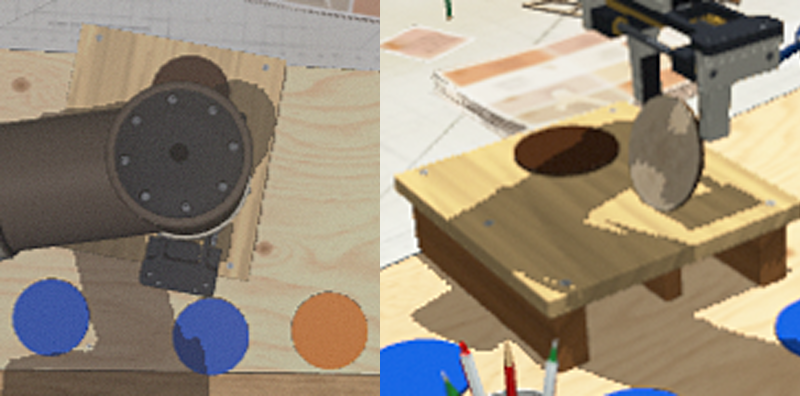

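Call:
{"fn": "step_arm", "kwargs": {
  "deltas": [
    [0.1,-0.4,0,0,0.14],
    [0.2,-0.9,0,0,0.14],
    [0.4,-1.4,0,0,0.14],
    [0.6,-1.9,0,0,0.14],
    [0.8,-2.4,0,0,0.14],
    [1.1,-2.9,0,0,0.14],
    [1.4,-3.4,0,0,0.14],
    [1.8,-3.8,0,0,0.14],
    [2.2,-4.2,0,0,0.14],
    [2.5,-4.4,0,0,0.14]
  ]
}}

```text
t: 12.6
eef_pos: [0.4989, -0.0793, 0.1472]
ee_rot: [-2.674, 1.569, 0.298]
force: [-0.6, -0.2, -0.5]
width: 0.0773
```

```bash
python3 look.py b8
```

```text
dark? 0.81 [ 0.0823 -0.0246] 0.0411 [77. 64. 55.]
12.8 [ 0.498 -0.08   0.146] 0.076 [-0.0682 -0.0112] rem 0.03 [-0.18  1.12  0.18]
```

View pics/b8.png

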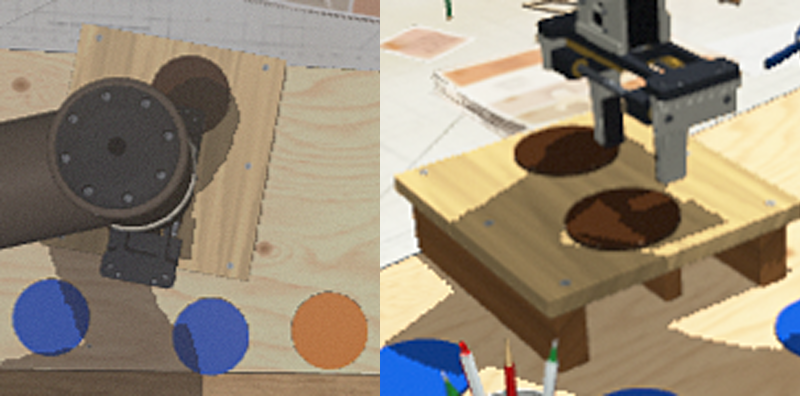

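Call:
{"fn": "step_arm", "kwargs": {
  "deltas": [
    [-2,0,0,0,0],
    [-4,0,0,0,0],
    [-7,0,0,0,0],
    [-10,2,0,0,0],
    [-10,5,0,0,0],
    [-10,8,0,0,0],
    [-10,11,0,0,0],
    [-10,14,0,0,0],
    [-10,17,0,0,0],
    [-10,20,0,0,0]
  ]
}}

```text
t: 13.63
eef_pos: [0.4639, -0.2785, 0.2463]
ee_rot: [0.042, 1.57, 3.014]
force: [0.8, 0.3, -0.3]
width: 0.0876
```

Call:
{"fn": "step_arm", "kwargs": {
  "deltas": [
    [0,3,0,0,0],
    [0,6,0,0,0],
    [0,9,0,0,0],
    [0,12,0,0,0],
    [0,12,0,0,0],
    [0,12,0,0,0],
    [0,12,0,0,0],
    [0,12,0,0,0],
    [0,12,0,0,0],
    [0,12,0,0,0]
  ]
}}

```text
t: 14.47
eef_pos: [0.4447, -0.3944, 0.2469]
ee_rot: [2.995, 1.57, -0.315]
force: [-0.5, 0.5, -0.7]
width: 0.0875
```

```bash
python3 look.py c1
python3 - <<'E'
from h import *
for n in("top","scene"):
    f=grab_frame(n)
    for th in("turned_coaster","masking_tape","coaster"):
        for b in masks_of(th,n):
            z=.085 if th!="masking_tape" else .025
            c,r=circ(f,b["mask"],z); print(n,th,round(b["conf"],2),c.round(4),w2r(c).round(4),round(r,4),"range",np.median(f["range_z"][b["mask"]]).round(3))
    if n=="top":
        V=np.array(f["view"])
        for b in masks_of("turned_coaster",n)[:2]:
            m=cv2.erode(b["mask"].astype(np.uint8),np.ones((5,5)))>0
            v,u=np.nonzero(m); s=und(f,np.c_[u,v]); Z=f["range_z"][m][:,None]
            P=(np.c_[s,np.ones(len(s))]*Z-V[:3,3])@V[:3,:3]
            A=np.c_[P[:,:2]-P[:,:2].mean(0),np.ones(len(P))]; print("plane",np.linalg.lstsq(A,P[:,2],rcond=None)[0].round(4))
E
```

```text
coaster? 0.85 [-0.0724  0.0129] 0.0482 [96. 75. 61.]
coaster? 0.56 [-0.0662  0.1946] 0.0456 [ 88. 105. 177.]
dark? 0.65 [ 0.0741 -0.0121] 0.0447 [95. 76. 63.]
14.6667 [ 0.4446 -0.3948  0.2468] 0.0878 [-0.0674 -0.3305] rem 0.08 [ 0.01 -0.5   0.12]
top masking_tape 0.3 [ 0.583  -0.0375] [0.0084 0.045 ] 0.1274 range 1.091
top coaster 0.91 [0.5347 0.1217] [-0.0662  0.1938] 0.0449 range 1.162
top coaster 0.81 [0.3606 0.0529] [-0.2261  0.0964] 0.0451 range 1.151
top coaster 0.65 [ 0.4978 -0.0548] [-0.0727  0.0135] 0.048 range 1.081
top coaster 0.53 [ 0.3399 -0.31  ] [-0.185  -0.2647] 0.0254 range 1.155
scene turned_coaster 0.65 [ 0.631  -0.1094] [ 0.0678 -0.0176] 0.0493 range 1.335
scene coaster 0.76 [0.2731 0.1395] [-0.3271  0.167 ] 0.045 range 1.088
scene coaster 0.72 [ 0.4938 -0.0518] [-0.0771  0.0159] 0.0524 range 1.215
scene coaster 0.65 [0.4402 0.2061] [-0.1736  0.2609] 0.0407 range 1.159
```

View pics/c1.png

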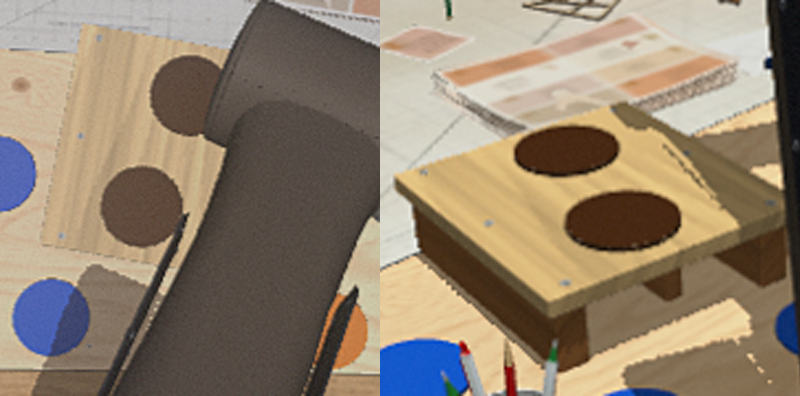

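Call:
{"fn": "step_arm", "kwargs": {
  "deltas": [
    [0,2.5,0,0,0],
    [0,5,1,0,0],
    [0,7.5,2,0,0],
    [0,10,4,0,0],
    [0,12.5,6,0,0],
    [0,15,8,0,0],
    [0,17.5,10,0,0],
    [0,20,12,0,0],
    [0,20,12,0,0],
    [0,20,12,0,0]
  ]
}}

```text
t: 15.95
eef_pos: [0.2907, -0.573, 0.2462]
ee_rot: [-0.576, 1.57, 2.393]
force: [-0.1, 0.6, 0.1]
width: 0.0877
```

```bash
python3 look.py c2
python3 - <<'E'
from h import *
f=grab_frame("top"); V=np.array(f["view"])
for th in("turned_coaster","masking_tape","coaster"):
    for b in masks_of(th,"top"):
        z=.085 if th!="masking_tape" else .025
        c,r=circ(f,b["mask"],z)
        m=cv2.erode(b["mask"].astype(np.uint8),np.ones((5,5)))>0
        v,u=np.nonzero(m); s=und(f,np.c_[u,v]); Z=f["range_z"][m][:,None]
        P=(np.c_[s,np.ones(len(s))]*Z-V[:3,3])@V[:3,:3]
        A=np.c_[P[:,:2]-P[:,:2].mean(0),np.ones(len(P))]; print(th,round(b["conf"],2),c.round(4),w2r(c).round(4),round(r,4),"plane",np.linalg.lstsq(A,P[:,2],rcond=None)[0].round(4))
E
```

```text
coaster? 0.74 [-0.0659  0.1926] 0.0453 [ 77.  94. 160.]
coaster? 0.66 [-0.0717  0.0139] 0.0475 [90. 71. 58.]
dark? 0.84 [ 0.0731 -0.0195] 0.0492 [90. 73. 60.]
16.15 [ 0.293  -0.5715  0.2466] 0.0879 [-0.1869 -0.5304] rem 0.09 [ 0.41 -0.65 -0.45]
turned_coaster 0.97 [ 0.6359 -0.1125] [ 0.0733 -0.0199] 0.0488 plane [-0.5788 -0.0957  0.0874]
masking_tape 0.84 [ 0.4724 -0.4438] [-0.0318 -0.3741] 0.0497 plane [ 0.0063 -0.0048  0.0242]
coaster 0.88 [ 0.341  -0.1415] [-0.2125 -0.0985] 0.045 plane [ 0.8133 -0.0705  0.0103]
coaster 0.8 [ 0.3498 -0.2862] [-0.1792 -0.2395] 0.0439 plane [0.0072 0.0025 0.0053]
coaster 0.79 [0.5347 0.1219] [-0.0662  0.194 ] 0.0451 plane [-0.6165 -1.3405  0.0085]
coaster 0.61 [ 0.497  -0.0551] [-0.0734  0.0131] 0.0492 plane [-1.1407 -1.2092  0.0939]
```

View pics/c2.png

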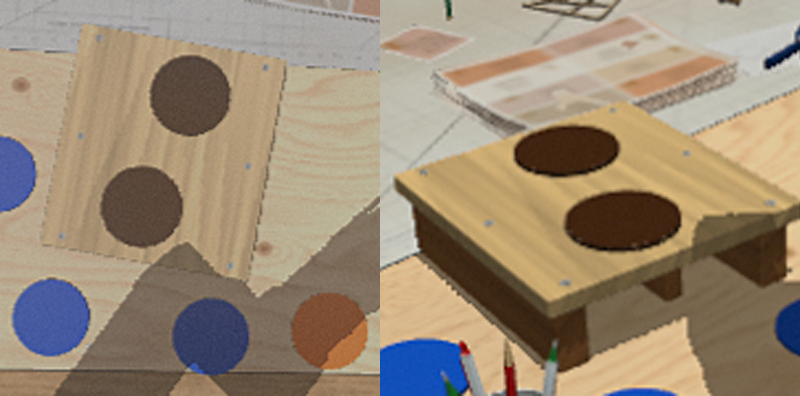

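Run:
```python
from h import *
f=grab_frame("top"); V=np.array(f["view"])
for c in([.497,-.0551],[.6359,-.1125]):
    for dx,dy in((0,0),(.03,0),(-.03,0),(0,.03),(0,-.03)):
        u,v=proj(f,[[c[0]+dx,c[1]+dy,.085]])[0].round().astype(int); w=f["range_z"][v-4:v+5,u-4:u+5]; w=np.median(w[w>0])
        s=und(f,[[u,v]]); P=(np.c_[s,1]*w-V[:3,3])@V[:3,:3]; print(P[0,2].round(4),end=" ")
    print()
print(job_done())
```

```text
0.0856 0.0862 0.0857 0.086 0.0857 
0.0864 0.0861 0.0863 0.0859 0.0861 
the job is handed in; nothing more can be done
None
```

The pale coaster now lies flat on the riser with its dark back up, and I handed the job in at about 16 s of the 50 s allowed.

**How it was done:** I pushed the coaster with the half-open fingers about 31 mm out over the riser's right edge. The tool can only point down, so I could not put a finger under the rim. Instead I straddled the overhanging rim, pinched it lightly at 4 N, and raised it so the coaster tipped about its far rim. I carried it past upright, and while it was being lowered it slipped out of the light grip and fell the rest of the way onto its face.

**Last checks:**
- **Turned coaster:** depth readings at five points were 85.6–86.2 mm, so it lies flat. It is about 73 mm nearer the robot than the riser's centre and 13 mm left of it, well inside all edges.
- **Other coaster:** it is within about 1 mm of where it started and lies flat.
- **Tape roll:** it measures within about 1.5 mm of where it started. That is within measurement error, and I never went near it at low height.
- **Arm:** at hand-in it stood clear of everything.

**One check that disagreed:** a plane fit to the depth over the network masks gave meaningless slopes, apparently from depth dropouts. The point medians above replaced it and agree with the pictures.

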